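Flip a circuit board into its soldering cradle by pushing

TASK

The populated circuit board must be turned over for soldering, without picking it up or carrying it, only by pushing with the fingertips. Push it up to the front ends of the soldering cradle's two rails, tip it up against them until it stands on edge and falls over onto the rails with its solder side up, then push it back along the rails until its edge is fully home under the two clips and against the back stop. Leave everything else on the bench where it is.

Things in the scene. Friction and masses are not known exactly. Their poses are not given: they have to be found in the camera images.
- board: Green circuit board 70 (its x) x 110 (y) x 2 mm, about 90 g. Starts flat on the bench, parts side up (z up), +x edge towards the rail ends. Origin: centre of the outline at the level of the lead ends (the bench). The 2 mm board is at z = 3 to 5 mm, on solder leads 11 mm or more in from its edges; parts up to 9 mm tall on top, within x +-30, y +-40 mm, pass between the rails.
- edge_far (a point): Middle of the board's +x long edge (half way through the 2 mm thickness): at the start the edge towards the cradle; it stands on the bench against the rail ends while the board is tipped, and is the rear edge, where one pushes, afterwards.
- edge_near (a point): Middle of the board's -x long edge: at the start the edge away from the cradle, where the finger pushes and tips; after the flip the edge towards the back stop.
- cradle: Dark metal soldering cradle fixed to the bench, 116 (its x) x 156 (y) mm, at most 24 mm tall; origin on the bench, x points along the rails to the stop (mostly to the robot's right). Two 14 mm high rails along x, 44 to 60 mm either side of the middle line, upright front ends at x = -50 mm. Between them it is open to the bench, behind x = +14 mm to a 2.5 mm floor plate.
- rail_front (a point): Midway between the rails' front ends, x = -50 mm of the cradle, at the rails' top 14 mm above the bench; axes as the cradle's. A board that tips over here falls onto the rails with about 14 mm of it still overhanging in front, some 54 mm short of home.
- cheek_mouth (a point): On the middle line at the rails' top, x = +20 mm of the cradle: here two slippery white plastic cheeks (22 mm high) begin to narrow the way from 128 mm to 113 mm at x = +42 mm; from there they run straight to the stop and centre the board.
- stop (a point): On the middle line at the rails' top, in the back stop's face, x = +60 mm of the cradle. Two clips, 24 to 44 mm off the middle line, overhang from x = +50 mm to the stop, underside 5.5 mm above the rails. A board fully home is upside down with its origin at x = +25, y = 0, z = +19 mm of the cradle, old +x edge to the front.
- tweezers: Bystander: steel tweezers 117 mm long, 8 mm high, lying beside the work on the far side; origin under its middle.
- yellow_cutters: Bystander: cutters with yellow handles, 55 x 172 x 15 mm, lying beside the work on the robot's side; origin under its middle.
- alcohol_bottle: Bystander: white bottle with blue cap, 58 mm across, 131 mm tall, left of the work; origin under its middle.
- grease_tin: Bystander: low white screw-lid jar, 62 mm across, 36 mm tall; origin under its middle.
- transformer: Bystander: small transformer with coloured leads, 109 x 66 x 56 mm, right of the work; origin under its middle.
- heat_sink: Bystander: finned heat sink, 50 x 75 x 29 mm, left of the work; origin under its middle.
- tape_black: Bystander: roll of black tape, 72 mm across, 19 mm high, left of the work; origin under its middle.
Not all that is in view belongs to the job. There is more than one size of the board; the one meant has the size given above.

How it is judged:
On the way:
1. the board is tipped up on its far edge (40 to 109 degrees), that edge at the foot of the rails' front ends (angle between board's own z axis and vertical between 0.7 and 1.9 rad and height (world z) of edge_far below 0.016 m and x of edge_far in the frame of rail_front between -0.02 and 0.004 m and y of edge_far in the frame of rail_front between -0.03 and 0.03 m), for 0.1 s.
At the end, for the whole second after the job is handed in: The board lies flat (within 0.1 rad) on the rails with its solder side up, square to the cradle within 0.06 rad, its edge under the clips and within 3.5 mm of the back stop, within 4 mm of the middle line, at rest (angle between board's own z axis and vertical above 3.04 rad and x of board in the frame of cradle between 0.0215 and 0.0275 m and y of board in the frame of cradle between -0.004 and 0.004 m and z of board in the frame of cradle between 0.016 and 0.022 m and angle between the y axis of board and the y axis of cradle, either way round below 0.06 rad and linear speed of board below 0.02 m/s and angular speed of board below 0.2 rad/s); the robot touches nothing.
It fails at once if the board is lifted: the edge it tips on is over 35 mm above the bench, or over 20 mm before it is on edge (height (world z) of edge_far above 0.035 m or (angle between board's own z axis and vertical below 1.2 rad and height (world z) of edge_far above 0.02 m)).
It fails at once if the turned board is lifted off the rails again (angle between board's own z axis and vertical above 2.9 rad and height (world z) of board above 0.035 m).
It fails at once if a bystander is moved more than 15 mm (distance of any of tweezers, yellow_cutters, alcohol_bottle, grease_tin, transformer, heat_sink, tape_black from where it was at the start of the episode above 0.015 m).
It also fails if it takes over 67 s, if anything falls off the work surface, if the arm or the gripper's body presses on something with over 40 N, if the wrist force passes 120 N, or if a joint passes its speed limit or range.

ROBOT

A 7-joint arm with a two-finger parallel gripper is mounted at the origin on a cart in front of the work surface, level with it; the furniture and walls round the work are solid. World frame = base frame: x ahead of the robot, y to its left, z up, the work surface at z = 0. Lengths are in m, angles in rad, forces in N, time in s.
With the tool pointing down it reaches from about 0.4 to 0.9 m from the base axis. Payload 5.5 kg.
Tool frame: the origin (TCP) lies midway between the tips of the shut fingers; the grasp point (between the pads) lies 19 mm behind it (manip.grip_depth is the distance from the TCP to the grasp point, in m); z points along the fingers, y is the line along which they close (so a half turn about z gives the same grasp; the last joint's range is limited). The gripper opens to 92 mm and grips with 3 to 60 N. Pads are 19 mm wide; open, the fingers measure 130 mm over their backs; the gripper's body (75 mm by 190 mm) begins 47 mm behind the grasp point.
Start: joints at [-0.868, 0.501, -0.427, 1.55, 0.221, 1.138, -0.21], TCP at [0.277, 0.588, 0.227] pointing down, gripper open.
Joint ranges: [-2.88, 2.88], [-0.31, 2.03], [-1.54, 1.56], [0.2, 2.42], [-1.41, 4.55], [0.19, 2.02], [-2.57, 2.57]. Speed limits (rad/s): [2.57, 2.57, 3.14, 3.14, 3.14, 3.14, 3.14].

INTERFACE

Orientations are given as a unit quaternion [x, y, z, w].
In Python, from bench import manip, effector, viewer gives the robot as it stands. Calls block until the motion is done:
- manip.move_pose(position, orientation): joint-space move of the TCP to a pose.
- manip.servo_line(position, ori=None, vel=0.15): straight line of the TCP; ori=None keeps the orientation; vel is the mean speed in m/s.
- manip.movej(angles): joint-space move.
- effector.open_jaws() and effector.close(f_grip=None): open the fingers fully, or close them until they stop; f_grip is the grip in N (None keeps the last).
- manip.sleep(seconds).
- manip.solve_ik(position, orientation): joint angles nearest the present ones, or None.
- viewer.get_image(name): name is "scene" or "top"; returns the picture (400x640x3 uint8, red, green, blue); there is no depth.
- viewer.get_calibration(name): a dict with "vfov" (degrees; the focal length in pixels is half the picture's height over the tangent of half this angle, whatever the lens; pixels are square), "cx", "cy" (the principal point, pixels), "dist_coeffs" ([k1, k2, p1, p2, k3] as OpenCV has them; the pictures are not rectified), "eye" and "attitude" of the camera in the world. Camera axes: x right, y down, z forward; pixel columns grow to the right and rows downward; lengths in m; the calibration is good to about 2 mm. A picture is of the moment at which its call begins. get_calibration takes no time and is no camera call.
A pose or a line that the arm cannot do raises manip.PlanningError and nothing moves.
- manip.hand_in(): hands the job in; it is judged then, once.
Readings, each from a call of its own:
- manip.current_clock(): time.
- manip.current_q(): joint angles.
- manip.current_joint_velocities(): joint speeds.
- manip.current_tau(): joint torques, N m.
- manip.current_tool_pos(): TCP position.
- manip.current_tcp_rot(): TCP orientation.
- manip.current_force(): force on the tool from outside, world axes, zero at the start.
- manip.current_wrist_torque(): the same for the moment, N m.
- manip.current_finger_gap(): finger opening in m.
- manip.current_gripper_force(): force on a finger pad.
Only numpy, scipy, OpenCV 4.12 (cv2) and the standard library are available. Lean on these libraries where they do the work, as an engineer would, in place of code of your own. Each camera call takes 0.05 s, during which the arm holds its last target. There are 200 camera calls.

## Working session

There is one attempt and no reset: what is moved stays moved. The work goes in short steps, each a Python script; the robot and the scene stay as the last script left them, time stands still between calls to the robot, and variables do not carry over. Pictures are saved under pics/ and viewed, at most 10 in all, crops included, and the job is handed in when it is done.

```bash
ls; mkdir -p pics
cat > h.py <<'E'
import numpy as np, cv2
from scipy.spatial.transform import Rotation as R
from bench import manip, effector, viewer
def cam(n):
    c=viewer.get_calibration(n); f=200/np.tan(np.radians(c['vfov'])/2)
    K=np.array([[f,0,c['cx']],[0,f,c['cy']],[0,0,1.]])
    A=np.array(c['attitude'],float); A=A if A.shape==(3,3) else R.from_quat(A).as_matrix()
    return K,np.array(c['dist_coeffs'],float),A,np.array(c['eye'],float)
def ray(n,px,z):
    K,d,A,e=cam(n); p=cv2.undistortPoints(np.array(px,float).reshape(-1,1,2),K,d)[:,0]
    v=np.c_[p,np.ones(len(p))]@A.T
    return e+v*((z-e[2])/v[:,2])[:,None]
def proj(n,P):
    K,d,A,e=cam(n); q=(np.array(P,float).reshape(-1,3)-e)@A
    return cv2.projectPoints(q,np.zeros(3),np.zeros(3),K,d)[0][:,0]
def save(n,f,crop=None,s=1):
    im=viewer.get_image(n)
    o=im
    if crop: o=im[crop[1]:crop[3],crop[0]:crop[2]]
    cv2.imwrite('pics/'+f,cv2.resize(o[...,::-1],None,fx=s,fy=s,interpolation=cv2.INTER_CUBIC)); return im
E
python3 - <<'E'
from h import *
for n in('top','scene'):
    np.save(n+'0.npy',save(n,n+'0.png')); print(viewer.get_calibration(n))
print(manip.current_clock(),manip.current_tool_pos(),manip.current_tcp_rot())
E
```

```text
pics
{'vfov': 42.12266452459571, 'cx': 314.68637010484275, 'cy': 188.34935259857434, 'dist_coeffs': array([-0.03934802,  0.        ,  0.        ,  0.        ,  0.        ]), 'eye': array([ 0.12884744, -0.00278954,  1.67572628]), 'attitude': array([ 0.71744632, -0.68800547,  0.07669994, -0.07769411])}
{'vfov': 54.49548355171216, 'cx': 320.535725361984, 'cy': 202.1072056475192, 'dist_coeffs': array([0.01029266, 0.        , 0.        , 0.        , 0.        ]), 'eye': array([ 0.0029036 , -0.70581567,  0.57683636]), 'attitude': array([ 0.82853019, -0.25941917,  0.14923414, -0.4732532 ])}
0.1 [0.27653778 0.58754526 0.22577057] [ 2.18131725e-01  9.75918934e-01 -8.58409809e-04 -2.19046454e-04]
```

View pics/top0.png

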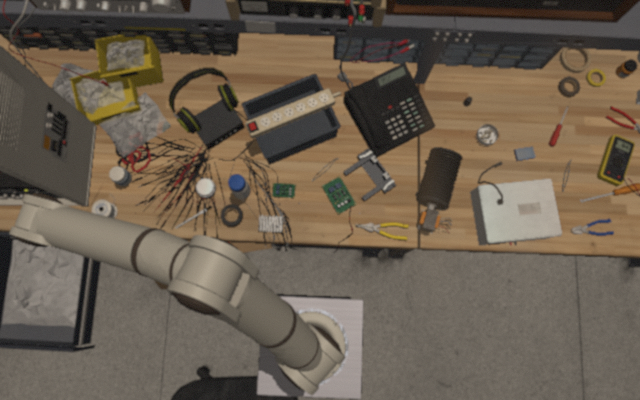

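View pics/scene0.png

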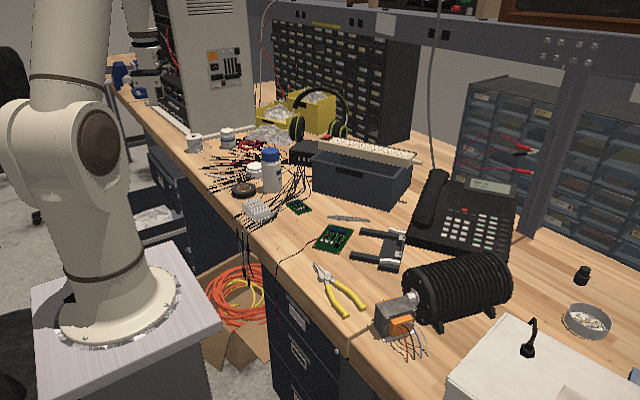

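The top view shows two green boards, one at (284,190) and one at (339,196). The cradle is at (375,175), the tweezers at (326,167) and the cutters at (385,230). I'll confirm the board by size and with an enlarged crop.

Run:
```python
from h import *
im=np.load('top0.npy')
c=im[140:240,265:398][...,::-1]
cv2.imwrite('pics/crop0.png',cv2.resize(c,None,fx=6,fy=6,interpolation=cv2.INTER_CUBIC))
hsv=cv2.cvtColor(im,cv2.COLOR_RGB2HSV)
m=((hsv[...,0]>45)&(hsv[...,0]<95)&(hsv[...,1]>70)).astype(np.uint8)*255
m=cv2.morphologyEx(m,cv2.MORPH_CLOSE,np.ones((5,5)))
for ct in cv2.findContours(m,cv2.RETR_EXTERNAL,cv2.CHAIN_APPROX_NONE)[0]:
    if cv2.contourArea(ct)<100: continue
    P=ray('top',ct[:,0],0.005)[:,:2]
    r=cv2.minAreaRect((P*1000).astype(np.float32)); print(ct[:,0].mean(0),r)
```

```text
[283.25423729 190.03389831] ((490.3338928222656, 109.85713195800781), (40.45357894897461, 69.19269561767578), 2.4191653728485107)
[338.45977011 194.87356322] ((481.115234375, -71.70843505859375), (104.63700866699219, 64.87164306640625), 31.001359939575195)
```

View pics/crop0.png

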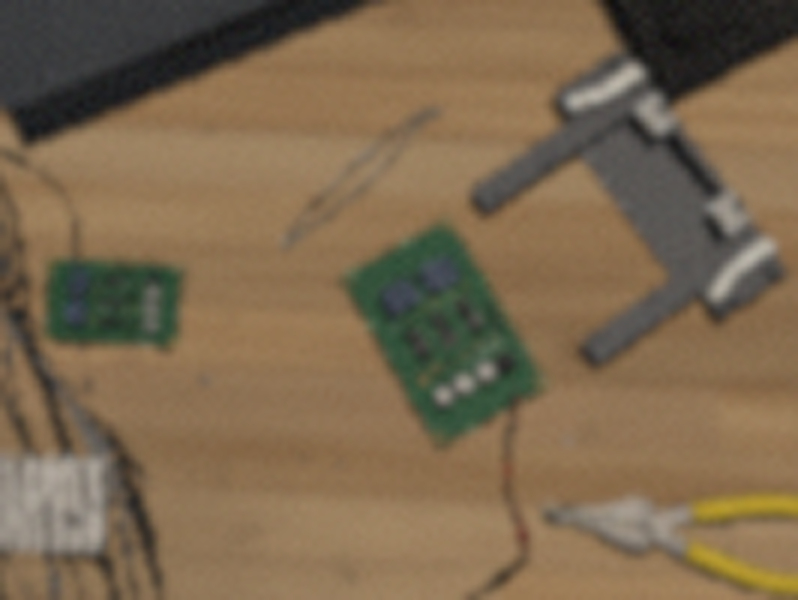

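The one meant is the larger board at (339,196). It measures 105 x 65 mm by mask, so it fits 110 x 70. The one at (284,190) is only 69 x 40. The rail front ends are in the crop at about (482,200) and (597,355), and the board corners at (345,277), (445,222), (540,388) and (442,442). Next I'll get the poses by casting rays, cross-checked in the scene view.

Run:
```python
from h import *
full=lambda p:(np.array(p,float)+.5)/6-.5+[265,140]
B=ray('top',full([(345,277),(445,222),(540,388),(442,442)]),.005)[:,:2]
print('board sides',[np.linalg.norm(B[i]-B[(i+1)%4]).round(4) for i in range(4)],'c',B.mean(0))
ex=(B[1]+B[2]-B[0]-B[3]);print('board x yaw',np.degrees(np.arctan2(ex[1],ex[0])))
F=ray('top',full([(482,200),(597,355)]),.014)[:,:2]   # rail front end centres
print('rail sep',np.linalg.norm(F[0]-F[1]),'mid',F.mean(0)); ey=F[0]-F[1]; print('cradle x yaw',np.degrees(np.arctan2(-ey[0],ey[1])))
C=ray('top',full([(655,113),(725,213)]),.02)[:,:2]; d=C.mean(0)-F.mean(0);print('clips dir',np.degrees(np.arctan2(d[1],d[0])),np.linalg.norm(d))
im=np.load('top0.npy')
s=np.load('scene0.npy'); c=s[200:300,295:425]
yaw=np.arctan2(-ey[0],ey[1]); X=np.array([np.cos(yaw),np.sin(yaw)]);Y=np.array([-X[1],X[0]])
M=F.mean(0)
pts=[[*(M+Y*y),.014] for y in(-.06,-.044,.044,.06)]+[[*(M+Y*y),0] for y in(-.06,-.044,.044,.06)]+[[*(M+X*.11+Y*y),.014] for y in (-.06,0,.06)]
pts+=[[*p,.005] for p in B]
o=cv2.resize(c[...,::-1],None,fx=6,fy=6,interpolation=cv2.INTER_CUBIC)
for p in proj('scene',pts): cv2.circle(o,tuple(np.int32((p-[295,200]+.5)*6-.5)),4,(0,0,255),1)
cv2.imwrite('pics/s1.png',o)
```

```text
board sides [np.float64(0.0635), np.float64(0.1062), np.float64(0.0615), np.float64(0.1059)] c [ 0.48153933 -0.07137237]
board x yaw -58.3804530839227
rail sep 0.10649753514445028 mid [ 0.51238779 -0.12273758]
cradle x yaw -52.33313463614863
clips dir -50.5334346605098 0.10471990708639405
```

View pics/s1.png

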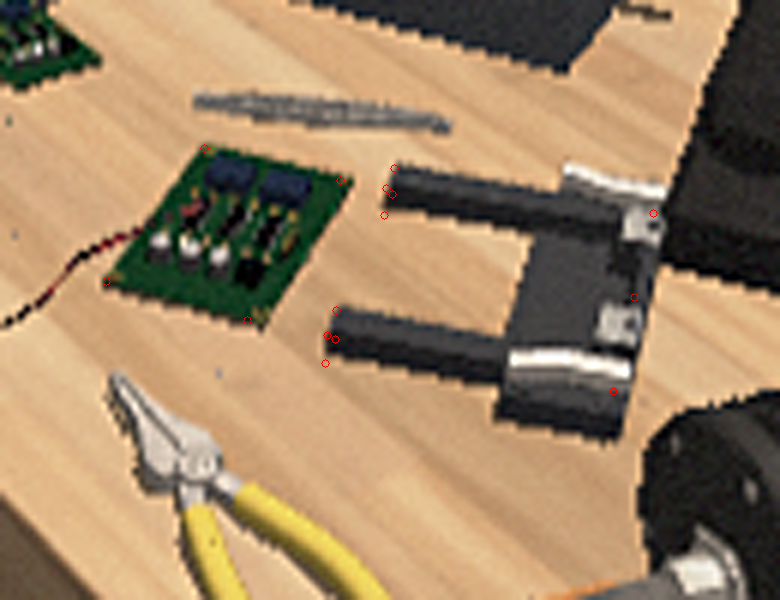

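The scene view matches the top estimates to about 1 px. The board corners are in the crop at (208,147), (353,180), (262,328) and (105,284), and the clips at (641,222) and (618,325). I'll refine from these.

Run:
```python
from h import *
full=lambda p:(np.array(p,float)+.5)/6-.5+[295,200]
B=ray('scene',full([(208,147),(353,180),(262,328),(105,284)]),.005)[:,:2]
print('sides',[np.linalg.norm(B[i]-B[(i+1)%4]).round(4) for i in range(4)],'c',B.mean(0))
ex=(B[1]+B[2]-B[0]-B[3]);print('yaw',np.degrees(np.arctan2(ex[1],ex[0])))
F=ray('scene',full([(393,166),(387,190),(336,306),(328,335)]),.014)[:,:2]
print('F',F,'mid',F.mean(0)); ey=F[0]-F[3];print('len',np.linalg.norm(ey),'yaw',np.degrees(np.arctan2(-ey[0],ey[1])))
C=ray('scene',full([(641,222),(618,325)]),.022)[:,:2];d=C.mean(0)-F.mean(0);ey=C[0]-C[1]
print('clips',np.degrees(np.arctan2(d[1],d[0])),np.linalg.norm(d),np.linalg.norm(ey),np.degrees(np.arctan2(-ey[0],ey[1])))
# IK check
print(manip.current_q())
for yawd in(-52,):
  for fl in(0,np.pi):
    X=np.array([np.cos(np.radians(yawd)),np.sin(np.radians(yawd)),0]); 
    Rm=np.c_[X,np.cross([0,0,-1],X),[0,0,-1]]; q=(R.from_matrix(Rm)*R.from_euler('z',fl)).as_quat()
    for p in([.45,-.02,.15],[.45,-.02,.003],[.53,-.15,.08],[.535,-.155,.01]): 
        s=manip.solve_ik(p,q); print(fl,p,None if s is None else np.round(s,2))
```

```text
sides [np.float64(0.0671), np.float64(0.1114), np.float64(0.0685), np.float64(0.1088)] c [ 0.48321467 -0.07395544]
yaw -58.21766870541714
F [[ 0.56035132 -0.08451861]
 [ 0.5466952  -0.09694354]
 [ 0.47914803 -0.14701442]
 [ 0.46521891 -0.15949945]] mid [ 0.51285336 -0.121994  ]
len 0.12112927498463859 yaw -51.755760440098456
clips -49.95853921070356 0.10693614774690699 0.0707272581348243 -52.046485776040335
[-0.86777719  0.5017794  -0.42678031  1.55132919  0.22080279  1.13830688
 -0.21030283]
0 [0.45, -0.02, 0.15] [-0.96  0.42  1.14  2.14 -0.5   0.88 -2.  ]
0 [0.45, -0.02, 0.003] [-0.74  0.72  0.9   2.21 -0.96  0.68 -1.62]
0 [0.53, -0.15, 0.08] [-0.45  0.67  0.91  1.95 -0.7   0.87 -1.65]
0 [0.535, -0.155, 0.01] [-0.43  0.84  0.9   1.95 -0.91  0.83 -1.49]
3.141592653589793 [0.45, -0.02, 0.15] [ 0.01  0.22 -0.03  2.12  0.01  0.81  0.64]
3.141592653589793 [0.45, -0.02, 0.003] [ 0.06  0.5  -0.09  2.18  0.09  0.46  0.56]
3.141592653589793 [0.53, -0.15, 0.08] [ 0.18  0.48  0.06  1.93 -0.04  0.73  0.92]
3.141592653589793 [0.535, -0.155, 0.01] [ 0.23  0.61  0.    1.93 -0.    0.6   0.9 ]
```

```bash
cat >> h.py <<'E'
FR=np.array([.5126,-.1223]); CY=np.radians(-51.5)
CX=np.array([np.cos(CY),np.sin(CY)]); CYv=np.array([-CX[1],CX[0]])
def W(x,y,z): return np.r_[FR+CX*x+CYv*y,z]      # rail_front-frame -> world
def toC(p): d=np.asarray(p)[...,:2]-FR; return np.stack([d@CX,d@CYv],-1)
def Q(dyaw=0,tilt=0):   # tool down, y along cradle y, tool x = -cradle x; dyaw rad; tilt>0 : fingertips lean forward
    a=CY+dyaw; X=np.array([np.cos(a),np.sin(a),0]); Y=np.array([-X[1],X[0],0])
    Rm=np.c_[-X,-Y*-1*-1*-1*-1,[0,0,-1]]; Rm[:,1]=np.cross(Rm[:,2],Rm[:,0])
    return (R.from_rotvec(-tilt*Y)*R.from_matrix(Rm)).as_quat()
E
python3 - <<'E'
from h import *
full=lambda p:(np.array(p,float)+.5)/6-.5+[295,200]
w=ray('scene',full([(140,230),(80,260),(0,325)]),0);print(w,proj('top',w))
print('tweezers',toC(ray('scene',full([(195,100),(300,120),(450,128)]),0)),'cutter nose',toC(ray('scene',full([(115,378)]),0)))
bc=np.array([.4825,-.0728]);print('board',toC(bc))
effector.close(10)
manip.move_pose([.44,.02,.16],Q(np.radians(-6.8)))
print(manip.current_clock(),manip.current_tool_pos(),manip.current_finger_gap(),manip.current_force(),manip.current_q())
np.save('sA.npy',save('scene','sA.png',(250,130,410,250),5))
E
```

```text
[[ 0.45563275 -0.04528259  0.        ]
 [ 0.42324065 -0.0485791   0.        ]
 [ 0.37339347 -0.06663295  0.        ]] [[330.13198741 202.56474462]
 [330.79052699 212.31817015]
 [335.80215227 227.64745807]]
tweezers [[-0.10130249  0.10795266]
 [-0.05116062  0.1055491 ]
 [ 0.01512525  0.11870827]] cutter nose [[-0.07653381 -0.09240099]]
board [-0.05747679  0.00725797]
3.6667 [0.44044557 0.02121153 0.16013678] 0.00046559606840438093 [ 0.25359932 -0.79229319 -0.3626177 ] [-0.06434136  0.1885614  -0.04893573  2.1278824   0.01199363  0.82486002
  0.43489322]
```

View pics/sA.png

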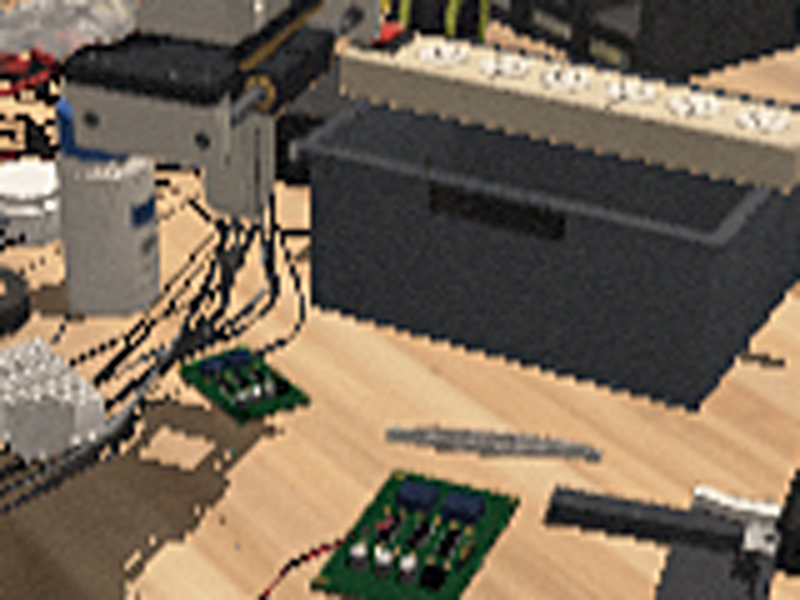

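The gripper is shut, with the tips at crop (240,215). The board and bystanders are unchanged. Now I'll push the board to the rails, with a slight sideways drift and turn.

Run:
```python
from h import *
f0=manip.current_force()
d=np.radians(-6.8); e=-.008
P=lambda x,y,z:W(x,y,z)
st=np.array([-.1017+e*-np.sin(d),.0125+e*np.cos(d)])
bx=np.array([np.cos(d),np.sin(d)])
manip.move_pose(P(*(st-bx*.016),.05),Q(d))
manip.servo_line(P(*(st-bx*.016),.003),vel=.1)
print(manip.current_tool_pos(),manip.current_force()-f0)
manip.servo_line(P(*(st-bx*.001),.003),vel=.06)
print(manip.current_force()-f0)
en=np.array([-.083,e-.002])
for t in np.linspace(.2,1,5):
    manip.servo_line(P(*(st+(en-st)*t),.003),Q(d*(1-t)),vel=.05)
    print(round(manip.current_clock(),2),toC(manip.current_tool_pos()).round(4),manip.current_tool_pos()[2].round(4),(manip.current_force()-f0).round(2))
np.save('sB.npy',save('scene','sB.png',(295,200,425,300),6)); np.save('tB.npy',viewer.get_image('top'))
```

```text
[ 0.44462968 -0.02514645  0.00373812] [ 0.22373257  0.80593393 -0.1115715 ]
[0.49833372 0.64660883 0.64137274]
5.55 [-0.0987  0.0014] 0.003 [ 0.75  1.53 -0.19]
5.8 [-0.0948 -0.0013] 0.003 [ 0.57  1.38 -0.12]
6.05 [-0.0909 -0.0042] 0.003 [-0.59  1.28  0.88]
6.3 [-0.0869 -0.0071] 0.003 [0.05 0.94 0.29]
6.55 [-0.0847 -0.0094] 0.0028 [-0.34  4.4   0.77]
```

View pics/sB.png

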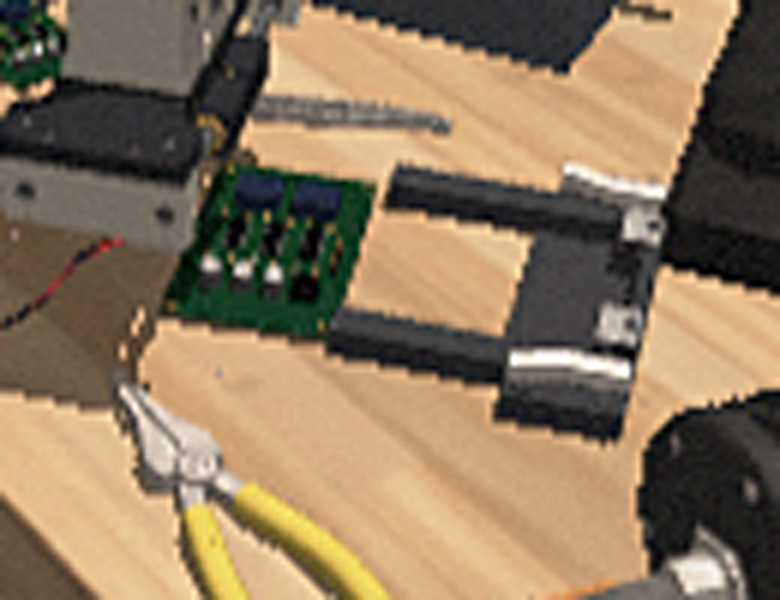

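The board's far edge runs from (377,183) to (325,340), almost against the rail ends, and looks square. Its near -y corner is at (162,316), and the fingers touch the near edge. Now the numbers.

Run:
```python
from h import *
full=lambda p:(np.array(p,float)+.5)/6-.5+[295,200]
B=toC(ray('scene',full([(377,183),(325,340),(162,316)]),.005))*1000
print(B.round(1)); v=B[0]-B[1];print('yaw',np.degrees(np.arctan2(-v[0],v[1])),np.linalg.norm(v))
F=toC(ray('scene',full([(393,166),(387,190),(336,306),(328,335)]),.014))*1000;print(F.round(1))
# green mask, scene: extreme fit of the visible far edge / -y edge
im=np.load('sB.npy');h=cv2.cvtColor(im,cv2.COLOR_RGB2HSV)
m=((h[...,0]>45)&(h[...,0]<95)&(h[...,1]>70)).astype(np.uint8);m[:,:318]=0;m[:225]=0
c=max(cv2.findContours(m,cv2.RETR_EXTERNAL,cv2.CHAIN_APPROX_NONE)[0],key=cv2.contourArea)[:,0]
p=toC(ray('scene',c,.005))*1000;print('x max',np.percentile(p[:,0],[90,98,100]),'y',p[:,1].min(),np.percentile(p[:,1],[2,98]),p[:,1].max())
```

```text
[[ -6.   59.3]
 [ -3.  -52.4]
 [-68.4 -56.3]]
yaw 1.5367195343552125 111.70953822114755
[[  0.2  60.9]
 [  1.4  42.5]
 [ -1.5 -41.6]
 [ -0.4 -60.2]]
x max [-4.54957299 -3.27472426 -2.71976239] y -53.714691508842826 [-53.03649719  56.28442235] 57.079025351490515
```

Run:
```python
from h import *
def rep(s): 
    f=manip.current_force(); print(s,round(manip.current_clock(),2),(toC(manip.current_tool_pos())*1000).round(1),(manip.current_tool_pos()[2]*1000).round(1),'F',np.r_[f[:2]@CX,f[:2]@CYv,f[2]].round(1))
rep('0')
for x,y in((-.081,-.0125),(-.079,-.0135),(-.077,-.014)):
    manip.servo_line(W(x,y,.003),Q(0),vel=.04); rep(x)
manip.sleep(.2); rep('end')
np.save('sC.npy',save('scene','sC.png',(315,210,405,275),8))
```

```text
0 6.65 [-84.5  -9.5] 2.8 F [-5.   3.5  1.1]
-0.081 6.9 [-84.3 -11.1] 2.7 F [-9.8  4.9  1.6]
-0.079 7.15 [-83.9 -11.5] 2.6 F [-13.    7.6   0.9]
-0.077 7.4 [-83.5 -11.6] 2.4 F [-15.6   8.9   2.4]
end 7.6 [-83.5 -11.6] 2.4 F [-16.7   9.1   2.5]
```

View pics/sC.png

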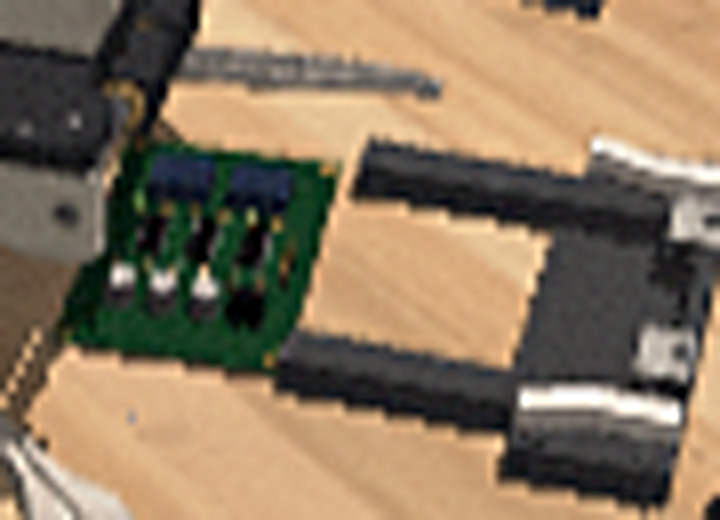

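The -y end of the far edge (275,370) touches its rail. The +y end (340,165) still has a gap of about 4 mm. I'll square it by pushing on the +y half, then re-centre the finger and measure by mask.

```bash
cat >> h.py <<'E'
def rep(s):
    f=manip.current_force(); print(s,round(manip.current_clock(),2),(toC(manip.current_tool_pos())*1000).round(1),(manip.current_tool_pos()[2]*1000).round(1),'F',np.r_[f[:2]@CX,f[:2]@CYv,f[2]].round(1))
def green(n,im):
    h=cv2.cvtColor(im,cv2.COLOR_RGB2HSV); m=((h[...,0]>45)&(h[...,0]<95)&(h[...,1]>70))
    yy,xx=np.nonzero(m); p=toC(ray(n,np.c_[xx,yy],.005))*1000
    k=(abs(p[:,0]+40)<45)&(abs(p[:,1])<75); p=p[k]
    f=p[p[:,0]>-25]    # front strip clear of the gripper
    ys=np.arange(-45,46,10); mx=[f[abs(f[:,1]-y)<5][:,0].max() for y in ys]
    s=np.polyfit(ys,mx,1); print(n,'yaw',np.degrees(-s[0]).round(2),'xfar',s[1].round(1),'y',f[:,1].min().round(1),f[:,1].max().round(1))
E
python3 - <<'E'
from h import *
green('scene',np.load('sC.npy'))
manip.servo_line(W(-.090,-.0116,.003),Q(0),vel=.1)
manip.servo_line(W(-.090,.022,.003),Q(0),vel=.1)
for x in(-.083,-.080,-.078): manip.servo_line(W(x,.022,.003),Q(0),vel=.04); rep(x)
np.save('sD.npy',viewer.get_image('scene')); green('scene',np.load('sD.npy'))
manip.servo_line(W(-.090,.022,.003),Q(0),vel=.1); 
manip.servo_line(W(-.090,.0,.003),Q(0),vel=.1)
manip.servo_line(W(-.083,.0,.003),Q(0),vel=.05); rep('c')
for n in('scene','top'): im=viewer.get_image(n);np.save(n+'E.npy',im);green(n,im)
E
```

```text
scene yaw 1.41 xfar -4.5 y -53.1 57.1
-0.083 8.74 [-82.5  21.4] 2.9 F [-1.1 -0.1  0.2]
-0.08 8.99 [-81.8  21.5] 2.7 F [-4.7 -0.   1.1]
-0.078 9.24 [-81.4  21.5] 2.4 F [-9.1  1.2  2.4]
scene yaw -2.17 xfar -1.3 y -55.6 53.4
c 10.22 [-82.7   0.4] 3.0 F [-1.1 -0.2  0.1]
scene yaw -2.28 xfar -1.5 y -55.6 53.4Traceback (most recent call last):
  File "<stdin>", line 10, in <module>
  File "h.py", line 36, in green
    ys=np.arange(-45,46,10); mx=[f[abs(f[:,1]-y)<5][:,0].max() for y in ys]
                                 ~~~~~~~~~~~~~~~~~~~~~~~~~~~^^
    return umr_maximum(a, axis, None, out, keepdims, initial, where)
ValueError: zero-size array to reduction operation maximum which has no identity
```

Run:
```python
from h import *
manip.servo_line(W(-.086,.0,.0015),Q(0),vel=.1)
for x in(-.081,-.0775): manip.servo_line(W(x,.0,.0015),Q(0),vel=.05); rep(x)
green('scene',viewer.get_image('scene'))
x0=toC(manip.current_tool_pos())[0]; np.save('x0.npy',x0)
for th in(2,5,8,12,16,20,25):
    t=np.radians(th); manip.servo_line(W(x0+.070*(1-np.cos(t))+.0045,0,.0015+.070*np.sin(t)),Q(0),vel=.04); rep(th)
np.save('sF.npy',save('scene','sF.png',(305,190,415,275),7))
```

```text
-0.081 10.82 [-82.4  -0.1] 1.2 F [-4.7  0.1  0.6]
-0.0775 11.07 [-81.9  -0.3] 0.8 F [-11.2   2.6   3.4]
scene yaw -2.79 xfar -1.3 y -55.6 53.4
2 11.37 [-81.8  -0.3] 3.1 F [-12.5   2.5  -0.1]
5 11.62 [-81.6  -0.3] 6.8 F [-12.2   1.4   0.5]
8 11.87 [-81.3  -0.3] 10.5 F [-11.7   1.7  -0.4]
12 12.14 [-80.4  -0.3] 15.4 F [-11.3   2.5   2.8]
16 12.42 [-79.2  -0.3] 20.2 F [-11.4   1.3   2.2]
20 12.69 [-77.7  -0.3] 24.9 F [-12.    1.7   4.1]
25 12.99 [-75.2  -0.3] 30.6 F [-12.    0.7   5.3]
```

View pics/sF.png

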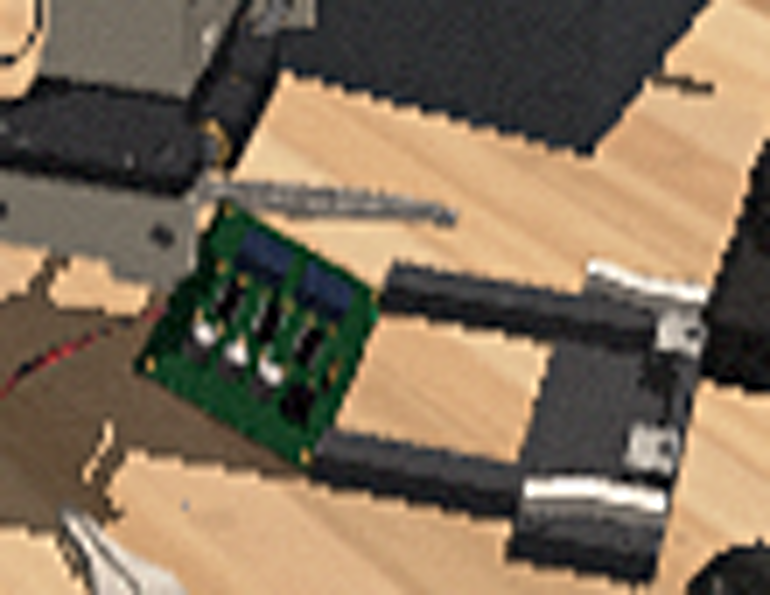

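The board is up about 25°, held at its near edge, with its far edge at the foot of the rail ends. The +y end (380,310) is at its rail and the -y end (308,462) within about 3 mm of its own. Continuing to upright.

Run:
```python
from h import *
x0=float(np.load('x0.npy'))
for th in(30,35,40,45,50,55,60,65,70,75,80,84):
    t=np.radians(th); lag=.010*np.clip((th-35)/40,0,1)
    manip.servo_line(W(x0+.070*(1-np.cos(t))+.0035,0,.0015+.070*np.sin(t)-lag),Q(0),vel=.04); rep(th)
np.save('sG.npy',save('scene','sG.png',(305,190,415,275),7))
```

```text
30 13.33 [-71.3  -0.5] 36.3 F [-7.7  0.1  4.1]
35 13.63 [-65.8   0. ] 41.8 F [-3.2 -0.6  2.2]
40 13.92 [-60.8   0.2] 45.5 F [-0.1  0.3  1. ]
45 14.2 [-57.1   0. ] 48.7 F [-1.2 -0.1 -0.4]
50 14.48 [-52.9   0.1] 51.6 F [-0.5 -0.8 -0.3]
55 14.77 [-48.    0.1] 54.0 F [ 0.5 -0.3 -0.8]
60 15.06 [-42.9   0. ] 56.0 F [ 0.2 -0.2 -0.4]
65 15.35 [-37.5   0. ] 57.5 F [-0.6 -0.3  0.4]
70 15.64 [-31.8  -0. ] 58.6 F [-0.6  0.5 -0.4]
75 15.94 [-26.  -0.] 59.2 F [-0.  -0.2 -0.2]
80 16.24 [-20.   0.] 60.6 F [-0.6 -0.1  0.2]
84 16.52 [-15.3  -0. ] 61.2 F [-0.4  0.9  0.2]
```

View pics/sG.png

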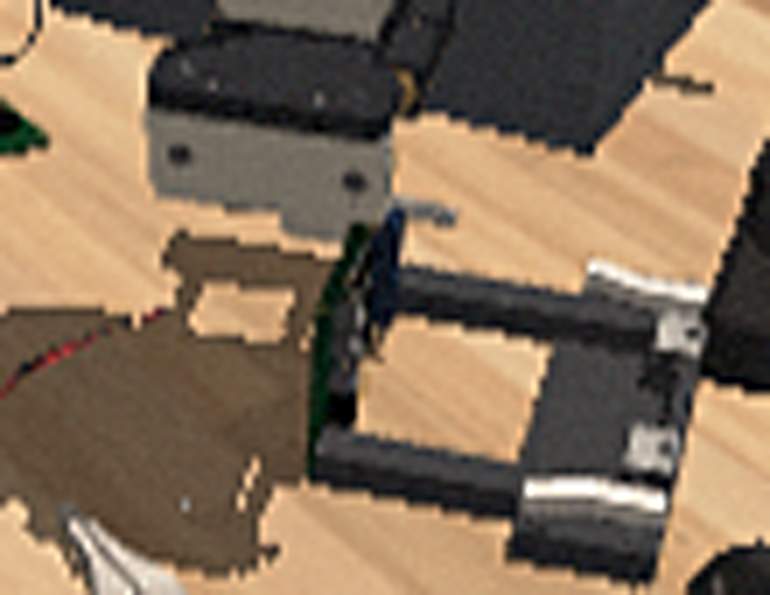

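The board stands on edge against the rail ends, seen edge-on in the strip (312–360, 230–475), with the parts between the rails. I'll push the top over, then check the result by mask before pushing it home.

Run:
```python
from h import *
manip.servo_line(W(-.008,0,.062),Q(0),vel=.05); rep('a')
manip.servo_line(W(.004,0,.062),Q(0),vel=.05); rep('b')
manip.servo_line(W(.016,0,.062),Q(0),vel=.05); rep('c')
manip.sleep(.4); rep('d')
manip.servo_line(W(-.045,0,.075),Q(0),vel=.2); rep('e')
im=viewer.get_image('scene');np.save('sH.npy',im); np.save('tH.npy',viewer.get_image('top'))
h=cv2.cvtColor(im,cv2.COLOR_RGB2HSV); m=((h[...,0]>40)&(h[...,0]<95)&(h[...,1]>60)).astype(np.uint8)
for c in cv2.findContours(m,cv2.RETR_EXTERNAL,cv2.CHAIN_APPROX_NONE)[0]:
    if cv2.contourArea(c)<150: continue
    p=toC(ray('scene',c[:,0],.016))*1000; r=cv2.minAreaRect(p.astype(np.float32)); print(c[:,0].mean(0),r)
```

```text
a 16.88 [-7.4 -0. ] 62.1 F [ 0.4 -0.5  0.1]
b 17.27 [ 4.4 -0.1] 62.0 F [ 0.1 -0.2  0.4]
c 17.66 [16.4 -0.1] 62.0 F [ 0.5 -0.4 -1. ]
d 18.06 [15.9  0.1] 62.0 F [0.1 0.5 0.3]
e 18.52 [-45.3   0.4] 75.4 F [-0.2 -1.  -0.3]
[359.07142857 243.0625    ] ((10.824989318847656, -1.2089309692382812), (113.69255828857422, 69.80207824707031), 89.1164321899414)
```

The board lies turned over on the rails, with its centre about 11 mm behind the front ends, y about -1 mm and close to square. Now pushing it home while watching the force.

Run:
```python
from h import *
manip.servo_line(W(-.048,-.001,.010),Q(0),vel=.12); rep('down')
for x in(-.034,-.02,-.01,0,.008,.014,.019,.023,.026,.028,.030,.032,.034,.036):
    manip.servo_line(W(x,-.001,.010),Q(0),vel=.04); rep(x)
    f=manip.current_force(); 
    if f[:2]@CX<-14: break
im=viewer.get_image('scene');np.save('sI.npy',im)
h=cv2.cvtColor(im,cv2.COLOR_RGB2HSV); m=((h[...,0]>40)&(h[...,0]<95)&(h[...,1]>60)).astype(np.uint8)
for c in cv2.findContours(m,cv2.RETR_EXTERNAL,cv2.CHAIN_APPROX_NONE)[0]:
    if cv2.contourArea(c)<150: continue
    p=toC(ray('scene',c[:,0],.016))*1000; r=cv2.minAreaRect(p.astype(np.float32)); print(c[:,0].mean(0),r)
```

```text
down 19.31 [-47.6  -0.9] 10.1 F [-0.6  0.6 -0.9]
-0.034 19.81 [-33.6  -1. ] 10.2 F [-0.6  0.3 -0.5]
-0.02 20.31 [-19.7  -1.1] 9.9 F [ 0.4 -0.1 -0.4]
-0.01 20.71 [-9.6 -1.1] 10.0 F [-0.2  0.1 -1.1]
0 21.11 [ 0.5 -1.1] 10.0 F [-0.3  0.7 -0.5]
0.008 21.46 [ 8.5 -1. ] 10.0 F [-0.7  0.7  0.1]
0.014 21.76 [14.5 -1. ] 10.0 F [-0.8  0.3  0.4]
0.019 22.03 [19.5 -1. ] 10.0 F [-0.  1.  0.]
0.023 22.28 [23.4 -1. ] 10.0 F [ 0.1  0.  -0.2]
0.026 22.53 [26.3 -1. ] 10.0 F [ 0.8 -0.5  0.2]
0.028 22.78 [27.  -0.8] 9.9 F [-3.2  0.5  2.4]
0.03 23.03 [27.3 -0.6] 9.7 F [-8.3  0.9  5.4]
0.032 23.28 [27.5 -0.6] 9.6 F [-11.2   0.9   8.5]
0.034 23.53 [27.7 -0.5] 9.5 F [-15.7   1.4  11. ]
[384.91935484 247.05645161] ((74.67594909667969, 0.3029022216796875), (112.95149993896484, 69.12633514404297), 89.59011840820312)
```

Run:
```python
from h import *
manip.servo_line(W(.010,-.001,.010),Q(0),vel=.08)
manip.servo_line(W(-.03,-.001,.05),Q(0),vel=.15)
manip.move_pose(W(-.12,.03,.20),Q(0)); rep('up')
for n in('scene','top'):
    im=viewer.get_image(n);np.save(n+'J.npy',im)
    h=cv2.cvtColor(im,cv2.COLOR_RGB2HSV); m=((h[...,0]>40)&(h[...,0]<95)&(h[...,1]>60)).astype(np.uint8)
    for c in cv2.findContours(m,cv2.RETR_EXTERNAL,cv2.CHAIN_APPROX_NONE)[0]:
        if cv2.contourArea(c)<150: continue
        p=toC(ray(n,c[:,0],.016))*1000; r=cv2.minAreaRect(p.astype(np.float32)); print(n,r)
    if n=='scene': cv2.imwrite('pics/sJ.png',cv2.resize(im[190:275,305:415][...,::-1],None,fx=7,fy=7,interpolation=cv2.INTER_CUBIC))
```

```text
up 25.3 [-119.2   29.1] 198.9 F [-0.7 -0.1  0.4]
scene ((74.24844360351562, 2.1248207092285156), (70.23487091064453, 112.10769653320312), 0.051091525703668594)
top ((72.43089294433594, -0.6622352600097656), (107.02678680419922, 68.78865051269531), 89.78694152832031)
```

View pics/sJ.png

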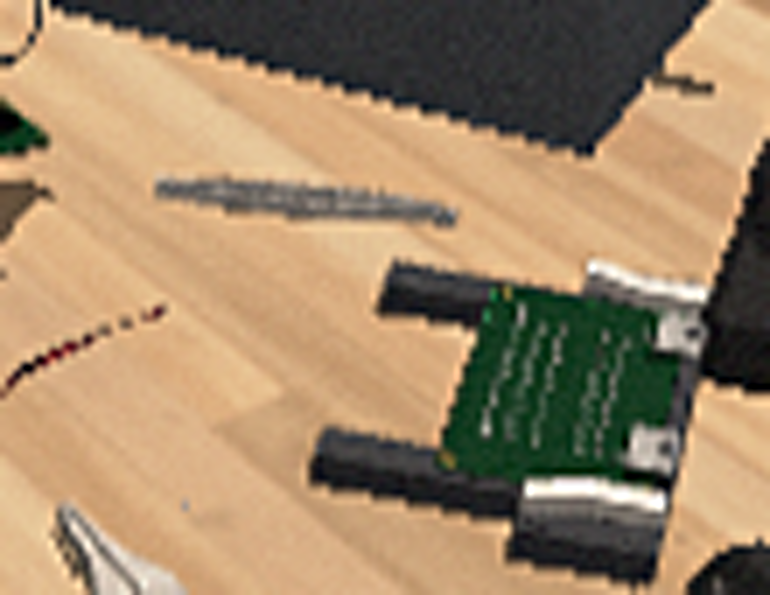

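The board lies solder side up and square, between (445,290) and (680,480), with its edge under both clips at (680,330) and (655,448). The fingertip travelled 109.6 mm from first contact at the rails to the hard stop (110 mm expected). The tweezers and the cutters' tips are where they were, so I'm handing in.

```bash
python3 -c "
from bench import manip
print(manip.hand_in(), manip.current_clock())"
```

```text
the job is handed in; nothing more can be done
the job is handed in; nothing more can be done
```

The board is turned over and lies solder side up on the rails, pushed home against the back stop under both clips. I handed the job in at about 25 s of robot time (limit 67 s); no verdict came back.

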